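# Lay the yellow thread spool in the spool rack

## Robot

A 6-joint arm with a two-finger parallel gripper is mounted at the origin on a cart in front of the work surface, level with it; the furniture and walls round the work are solid. World frame = base frame: x ahead of the robot, y to its left, z up, the work surface at z = 0. Lengths are in m, angles in rad, forces in N, time in s.
With the tool pointing down it reaches from about 0.425 to 0.95 m from the base axis. Payload 3.5 kg.
Tool frame: the origin (TCP) lies on the centre line of the jaws, within the pads' length; the fingertips stand 11 mm ahead of it and the grasp point (between the pads) lies 8 mm behind it; z points along the fingers, y is the line along which they close (so a half turn about z gives the same grasp; the last joint's range is limited). The gripper opens to 85 mm and grips with 20 to 120 N. Pads are 22 mm wide; open, the fingers measure 114 mm over their backs; the gripper's body (76 mm by 85 mm) begins 54 mm behind the grasp point. The pads swing forward as they close: fully open they stand 13 mm farther back than shut.
Start: joints at [1.045, 0.286, 1.577, -0, 1.279, -0.15], TCP at [0.248, 0.628, 0.22] pointing down, gripper open.
Joint ranges: [-2.77, 2.77], [-0.9, 2.22], [0.21, 2.48], [-1.53, 4.67], [0.24, 2.81], [-2.84, 2.84]. Speed limits (rad/s): [2.79, 2.79, 3.14, 3.14, 3.14, 3.14].

## Interface

Orientations are given as a unit quaternion [x, y, z, w].
In Python, from plant import ctrl gives the robot as it stands.
- The arm moves only by the tool step_arm, never from a script. Its argument "motion" is a list of rows, each an object with "offset": the shift along the tool's x, y, z in m, a list of three; "twist": the turn about the tool's z in degrees. A call has 1 to 12 rows; each row is the pose to reach, as a shift and turn from the pose commanded when the call began, along the tool's axes at that moment; what a row does not reach only later rows make up. A row lasts 1/10 s, in which the tool goes at most 50 mm and 8.59 degrees, less where a joint would pass 70% of its speed; a pose out of reach is approached as far as the arm can. A call with a gripper value outside its range is refused whole. "gripper" is the finger opening in m, from 0 to 0.0854, set as the call begins (left out, the last holds). The fingers move at their own pace and stop on an object; "grip_force" is the grip in N (left out, the last holds). Time passes only in rows, so rows that repeat a pose let the fingers close. It gives the time, the measured TCP pose, the force, the opening and the grip force at its end, in the units of the state.
- ctrl.get_state(): the state, without advancing time (a new reading comes with each control period).
- ctrl.read_camera(name): name is "side" or "top"; returns the picture (384x512x3 uint8, blue, green, red); there is no depth.
- ctrl.calibration(name): a dict with "fx", "fy", "cx", "cy" (pixels), "k1" (the pictures are not rectified: a ray, as slopes to the right and down, at radius r is drawn at 1 + k1 r^2 times it, then the intrinsics apply), "cam_to_world" (4x4, takes a point from camera to world coordinates). Camera axes: x right, y up, looking along -z (the intrinsics and any distortion apply to the point x, -y, -z); pixel columns grow to the right and rows downward; lengths in m; the calibration is good to about 2 mm. A picture is of the moment at which its call begins. calibration takes no time and is no camera call.
- ctrl.sign_off(): hands the job in; it is judged then, once.
The state is a dict: "time": time; "qpos": joint angles; "dq": joint speeds; "joint_efforts": joint torques, N m; "eef_pos": TCP position; "tcp_rot": TCP orientation; "contact_force": force on the tool from outside, world axes, zero at the start; "wrist_torque": the same for the moment, N m; "opening": opening from 0.0 (shut) to 1.0 (fully open); "finger_force": force on a finger pad.
Only numpy, scipy, OpenCV 4.12 (cv2) and the standard library are available. Lean on these libraries where they do the work, as an engineer would, in place of code of your own. Each camera call takes 0.05 s, during which the arm holds its last target. There are 200 camera calls.

## Task

Pick up the yellow thread spool that lies on the worktop and lay it in the empty groove of the wooden spool rack, lengthwise between the two rails next to the green spool's pair. Let it settle on both rails before you let go of it, and leave the green and the red spool where they are.

Things in the scene. Friction and masses are not known exactly. Their poses are not given: they have to be found in the camera images.
- yellow_center (a point): Centre of the yellow thread spool, a loose cylinder with cream ends lying on its side on the worktop: 29 mm in diameter, 54 mm long, about 20 g; its centre is 14.5 mm above the worktop. Its y axis runs along the spool's length (either end may point either way in the rack).
- seat (a point): Where the yellow spool's centre rests in the empty groove: 37 mm above the worktop, mid-groove; x along the rails, z up. The fixed rack has two brown cheeks (34 mm high, 84 mm apart inside) joined by pale round rails. A groove is a pair of level rails 6 mm thick, axes 18 mm apart, 22 mm above the worktop; free space below and outside the pair. The green spool's groove is 84 mm away to +y.
- green_center (a point): Centre of the green thread spool (29 mm in diameter, 50 mm long) that lies in the rack's other groove, its z axis along its length. Loose; to be left alone.
- red_center (a point): Centre of the red thread spool (29 mm in diameter, 46 mm high) that stands upright on the worktop near the work, its z axis up. Loose; to be left alone.
There are look-alikes about, which are no part of the job. Of the things that look like the part that bears seat, the larger one is meant.

How it is judged:
By the outcome, as a careful person would: the job done as asked, in the order asked, and still so for the second after the job is handed in, with the robot touching nothing.
It also fails if it takes over 38 s, if anything falls off the work surface, if the arm or the gripper's body presses on something with over 40 N, if the wrist force passes 120 N, or if a joint passes its speed limit or range.

## Working session

There is one attempt and no reset: what is moved stays moved. The work goes in short steps, Python scripts to look and compute and a tool call to move; the robot and the scene stay as the last step left them, time stands still between calls to the robot, and variables do not carry over. Pictures are saved under pics/ and viewed, at most 10 in all, crops included, and the job is handed in when it is done.

Besides the shell and the picture viewer there is one more tool, called after ">>>" as name(argument=value, ...), one argument or row to a line, values as JSON. step_arm: Moves the arm, as the interface text tells. Its arguments: {"type":"object","properties":{"motion":{"type":"array"},"gripper":{"type":"number"},"grip_force":{"type":"number"}},"required":["motion"]}

```bash
mkdir -p pics; ls
cat > h.py <<'E'
import numpy as np,cv2
from plant import ctrl
def ray(name,u,v):
    c=ctrl.calibration(name);K=np.array([[c['fx'],0,c['cx']],[0,c['fy'],c['cy']],[0,0,1]])
    p=cv2.undistortPoints(np.array([[[u,v]]],float),K,np.array([c['k1'],0,0,0.]))[0,0]
    T=np.array(c['cam_to_world']);d=T[:3,:3]@np.array([p[0],-p[1],-1]);return T[:3,3],d
def onz(name,u,v,z):
    o,d=ray(name,u,v);return o+d*(z-o[2])/d[2]
def proj(name,P):
    c=ctrl.calibration(name);T=np.array(c['cam_to_world']);q=T[:3,:3].T@(np.array(P)-T[:3,3])
    a=np.array([q[0],-q[1]])/-q[2];a=a*(1+c['k1']*(a@a));return c['fx']*a[0]+c['cx'],c['fy']*a[1]+c['cy']
E
python3 - <<'E'
from h import *
for n in('top','side'):
    cv2.imwrite(f'pics/{n}0.png',ctrl.read_camera(n));print(n,ctrl.calibration(n))
print(ctrl.get_state())
E
```

```text
pics
top {'fx': 386.1060841319716, 'fy': 386.1060841319716, 'cx': 252.80463599888918, 'cy': 196.2916004270734, 'k1': 0.023090693928815346, 'cam_to_world': array([[-0.00918103,  0.98114925, -0.1930333 ,  0.3342681 ],
       [-0.99994844, -0.00984582, -0.0024849 ,  0.08786989],
       [-0.00433863,  0.19300054,  0.98118906,  1.16834976],
       [ 0.        ,  0.        ,  0.        ,  1.        ]])}
side {'fx': 357.66655477179887, 'fy': 357.66655477179887, 'cx': 258.3181043880786, 'cy': 190.95374828987528, 'k1': 0.013097382256199117, 'cam_to_world': array([[ 0.93687515,  0.14667256, -0.31741474,  0.23762289],
       [-0.34926292,  0.3490677 , -0.86957872, -0.66388418],
       [-0.01674411,  0.92554789,  0.37826014,  0.39446442],
       [ 0.        ,  0.        ,  0.        ,  1.        ]])}
{'time': 0.1, 'qpos': array([ 1.04501653e+00,  2.87112979e-01,  1.57804749e+00, -2.34252681e-05,
        1.27862213e+00, -1.50013838e-01]), 'dq': array([ 0.00130591, -0.00303192, -0.00349451, -0.00062463, -0.00013849,
        0.0010362 ]), 'joint_efforts': array([ 9.34452219e-04, -4.07294333e+01, -2.93699044e+01, -1.24720959e-04,
        3.34035933e-03, -3.05124885e-06]), 'eef_pos': array([0.24738133, 0.62735636, 0.21895245]), 'tcp_rot': array([ 1.86776112e-01,  9.82401896e-01, -1.03677295e-03, -3.52408698e-04]), 'contact_force': array([-0.01714249,  0.00513457, -0.34076325]), 'wrist_torque': array([0.02606502, 0.01786166, 0.01117559]), 'finger_force': 0.0, 'opening': 0.9964463674451443}
```

View pics/top0.png

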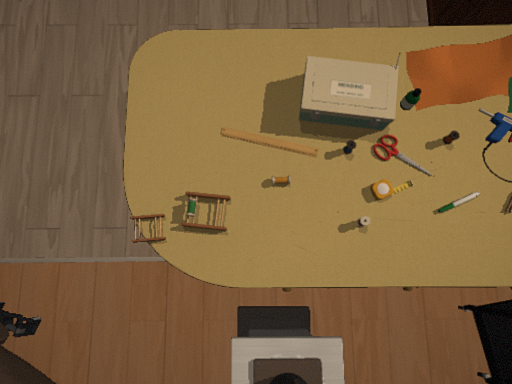

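View pics/side0.png

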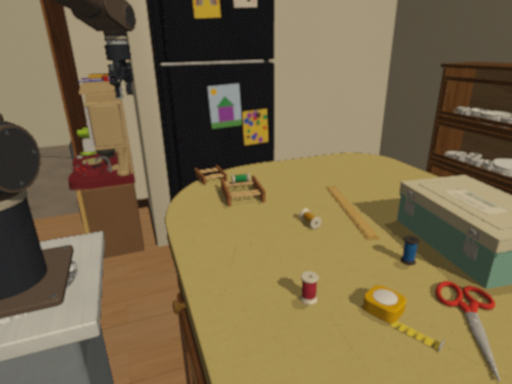

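The top view shows the yellow spool near (281,181), the larger rack at (185–230, 193–230) with green at (192,207), and a smaller look-alike rack at (149,228). In the side view the red spool stands at (309,288). I'll zoom in on the rack and spool.

Run:
```python
from h import *
im=cv2.imread('pics/top0.png');c=im[165:240,175:300]
cv2.imwrite('pics/c1.png',cv2.resize(c,None,fx=6.4,fy=6.4,interpolation=cv2.INTER_CUBIC))
s=cv2.imread('pics/side0.png');c=s[165:235,210:330]
cv2.imwrite('pics/c2.png',cv2.resize(c,None,fx=6.4,fy=6.4,interpolation=cv2.INTER_CUBIC))
```

```text
(no output)
```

View pics/c1.png

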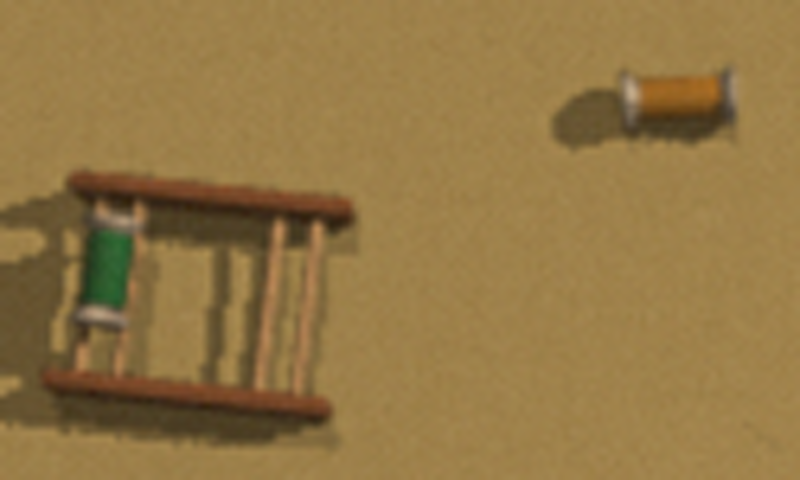

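View pics/c2.png

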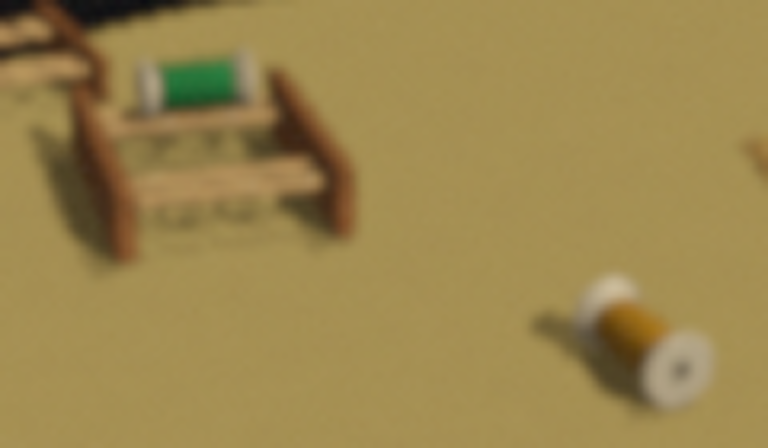

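Run:
```python
from h import *
np.set_printoptions(precision=4,suppress=True)
f=lambda u,v:((u+.5)/6.4-.5+175,(v+.5)/6.4-.5+165)
g=lambda u,v:((u+.5)/6.4-.5+210,(v+.5)/6.4-.5+165)
R={}
for k,p in dict(LA=(279,218),LB=(261,388),RA=(318,222),RB=(299,394)).items():
    R[k]=onz('top',*f(*p),.022);print(k,R[k])
print('seat',sum(R.values())/4, [np.degrees(np.arctan2(*(R[a+'A']-R[a+'B'])[[1,0]])) for a in 'LR'], np.linalg.norm(R['LA']-R['LB']),np.linalg.norm(R['LA']-R['RA']))
for nm,p in dict(cUL=(72,180),cUR=(352,207),cLL=(46,378),cLR=(327,408)).items(): print(nm,onz('top',*f(*p),.034))
G=[onz('top',*f(*p),.037) for p in((114,222),(101,318))];print('green',G,(G[0]+G[1])/2)
Y=[onz('top',*f(*p),.0145) for p in((630,100),(731,97))];print('Y',Y,(Y[0]+Y[1])/2,np.linalg.norm(Y[0]-Y[1]))
# refine by masks
im=cv2.imread('pics/top0.png');h=cv2.cvtColor(im,cv2.COLOR_BGR2HSV)
s=im[165:200,265:300];hh=h[165:200,265:300]
m=((hh[...,1]>165)&(hh[...,0]<20)).astype(np.uint8)
n,l,st,ce=cv2.connectedComponentsWithStats(m);print(st,ce+[265,165])
i=1+np.argmax(st[1:,4]);P=onz('top',*(ce[i]+[265,165]),.02);print('Ymask',P)
print('side end faces', onz('side',*g(677,370),.0145),onz('side',*g(610,310),.0145))
print('bodyside',onz('side',*g(634,333),.0145))
si=cv2.imread('pics/side0.png')
# red
print('red base',onz('side',309,301,0.0), 'red top', onz('side',310,276,.046), onz('top',364,221.5,.046))
print('seat from side rail top', onz('side',*g(135,183),.025),onz('side',*g(325,177),.025))
```

```text
LA [0.5536 0.1955 0.022 ]
LB [0.473  0.2032 0.022 ]
RA [0.5515 0.1771 0.022 ]
RB [0.4701 0.1855 0.022 ]
seat [0.5121 0.1903 0.022 ] [np.float64(-5.472403717634885), np.float64(-5.9050463602337535)] 0.08093178386948355 0.018551106553297277
cUL [0.5704 0.2916 0.034 ]
cUR [0.5562 0.1603 0.034 ]
cLL [0.4772 0.3013 0.034 ]
cLR [0.462  0.1716 0.034 ]
green [array([0.5496, 0.271 , 0.037 ]), array([0.5045, 0.276 , 0.037 ])] [0.5271 0.2735 0.037 ]
Y [array([0.611 , 0.0283, 0.0145]), array([ 0.612 , -0.0202,  0.0145])] [0.6115 0.0041 0.0145] 0.048458328145522915
[[   0    0   35   35 1151]
 [  10   12   13    7   74]] [[282.0869 182.1512]
 [280.6486 179.6486]]
Ymask [0.6112 0.0052 0.02  ]
side end faces [ 0.6107 -0.0201  0.0145] [0.6113 0.0331 0.0145]
bodyside [0.6105 0.0123 0.0145]
red base [ 0.4778 -0.241   0.    ] red top [ 0.4801 -0.2367  0.046 ] [ 0.4769 -0.2328  0.046 ]
seat from side rail top [0.4733 0.1996 0.025 ] [0.5496 0.1747 0.025 ]
```

Measurements agree across both views:
- **Yellow:** about (0.611, 0.005), axis along y.
- **Seat:** (0.512, 0.190), rails at about −6°.
- **Green:** 84 mm from the seat, as specified.

Next I move above the yellow spool.

>>> step_arm(
  motion=[
    {"offset": [-0.567,-0.445,0.08],"twist": 68.5},
    {"offset": [-0.567,-0.445,0.08],"twist": 68.5},
    {"offset": [-0.567,-0.445,0.08],"twist": 68.5},
    {"offset": [-0.567,-0.445,0.08],"twist": 68.5},
    {"offset": [-0.567,-0.445,0.08],"twist": 68.5},
    {"offset": [-0.567,-0.445,0.08],"twist": 68.5},
    {"offset": [-0.567,-0.445,0.08],"twist": 68.5},
    {"offset": [-0.567,-0.445,0.08],"twist": 68.5},
    {"offset": [-0.567,-0.445,0.08],"twist": 68.5},
    {"offset": [-0.567,-0.445,0.08],"twist": 68.5},
    {"offset": [-0.567,-0.445,0.08],"twist": 68.5},
    {"offset": [-0.567,-0.445,0.08],"twist": 68.5},
  ],
  gripper=0.06,
)

```text
time: 1.3
eef_pos: [0.5493, 0.1113, 0.1535]
tcp_rot: [0.707, 0.707, -0.0, -0.0]
contact_force: [-0.8, -0.2, -0.4]
opening: 0.702
finger_force: 0.0
```

>>> step_arm(
  motion=[
    {"offset": [-0.106,0.062,0.03],"twist": 0},
    {"offset": [-0.106,0.062,0.03],"twist": 0},
    {"offset": [-0.106,0.062,0.05],"twist": 0},
    {"offset": [-0.106,0.062,0.06],"twist": 0},
    {"offset": [-0.106,0.062,0.06],"twist": 0},
    {"offset": [-0.106,0.062,0.06],"twist": 0},
  ],
)

```text
time: 1.9
eef_pos: [0.6102, 0.0083, 0.0939]
tcp_rot: [0.707, 0.707, -0.0, -0.001]
contact_force: [0.5, -0.2, 0.3]
opening: 0.702
finger_force: 0.0
```

Run:
```python
from h import *
for n in('side','top'):
    im=ctrl.read_camera(n);cv2.imwrite(f'pics/{n}1.png',im)
s=cv2.imread('pics/side1.png')[130:250,230:390];t=cv2.imread('pics/top1.png')[140:220,230:337]
cv2.imwrite('pics/c3.png',np.hstack([cv2.resize(s,(400,300)),cv2.resize(t,(400,300))]))
st=ctrl.get_state();print(st['time'],st['eef_pos'],st['tcp_rot'],st['contact_force'])
```

```text
2.0 [0.61112588 0.00844912 0.09530221] [7.06702983e-01 7.07509820e-01 5.76512918e-04 6.44879768e-04] [-0.45815155 -0.16778428 -0.54082339]
```

View pics/c3.png

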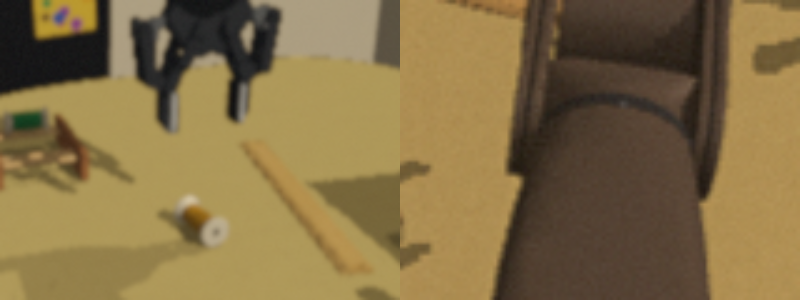

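The side view shows the gripper open above the spool at (205,222) in the crop, with the jaws closing across its axis. I descend and grip gently.

>>> step_arm(
  motion=[
    {"offset": [-0.003,0.0,0.03],"twist": 0},
    {"offset": [-0.003,0.0,0.05],"twist": 0},
    {"offset": [-0.003,0.0,0.065],"twist": 0},
    {"offset": [-0.003,0.0,0.073],"twist": 0},
    {"offset": [-0.003,0.0,0.079],"twist": 0},
    {"offset": [-0.003,0.0,0.079],"twist": 0},
  ],
)

```text
time: 2.6
eef_pos: [0.6109, 0.0045, 0.015]
tcp_rot: [0.707, 0.707, -0.0, -0.0]
contact_force: [-0.6, -0.3, 0.8]
opening: 0.703
finger_force: 0.0
```

>>> step_arm(
  motion=[
    {"offset": [0,0,0],"twist": 0},
    {"offset": [0,0,0],"twist": 0},
    {"offset": [0,0,0],"twist": 0},
    {"offset": [0,0,0],"twist": 0},
    {"offset": [0,0,0],"twist": 0},
    {"offset": [0,0,0],"twist": 0},
    {"offset": [0,0,0],"twist": 0},
    {"offset": [0,0,0],"twist": 0},
  ],
  gripper=0.015,
  grip_force=20,
)

```text
time: 3.4
eef_pos: [0.6116, 0.004, 0.0158]
tcp_rot: [0.707, 0.707, 0.0, 0.001]
contact_force: [-0.5, -1.2, 4.5]
opening: 0.175
finger_force: 2.6
```

Run:
```python
from h import *
im=ctrl.read_camera('side');cv2.imwrite('pics/side2.png',im)
cv2.imwrite('pics/c4.png',cv2.resize(im[165:240,260:360],(800,600),interpolation=cv2.INTER_CUBIC))
st=ctrl.get_state();print(st['time'],st['eef_pos'],st['contact_force'],st['opening'],st['finger_force'])
```

```text
3.45 [0.61162251 0.00404823 0.01574075] [-0.52856977 -0.44849022  4.71987833] 0.17370351873459178 2.7512021362781525
```

View pics/c4.png

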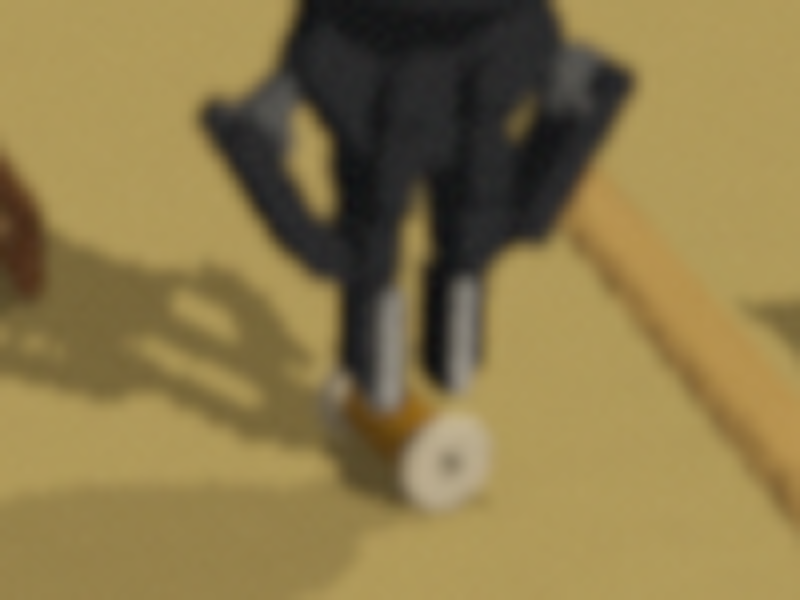

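The jaws have closed on top of the spool: the tips at crop (385,405) and (455,385) are not around it. I'll check the heights and where the spool is now.

Run:
```python
from h import *
np.set_printoptions(precision=4,suppress=True)
c=lambda u,v:(260+(u+.5)/8-.5,165+(v+.5)/8-.5)
print('face',onz('side',*c(450,462),.0145),'body',onz('side',*c(395,425),.0145), onz('side',*c(338,402),.0145))
# tips: intersect with plane y=0.004-0.011 (near pad edge)
for p in((385,408),(455,390)):
    o,d=ray('side',*c(*p))
    for y in(-.007,.004): print(p,y,o+d*(y-o[1])/d[1])
for z in(.0045,.0155,.025): print(z,[tuple(round((a-b)*8) for a,b in zip(proj('side',(.6116+s,-.007,z)),(260,165))) for s in(-.0075,.0075)])
```

```text
face [ 0.6119 -0.0201  0.0145] body [0.6085 0.0069 0.0145] [0.6    0.0271 0.0145]
(385, 408) -0.007 [ 0.5973 -0.007   0.0285]
(385, 408) 0.004 [0.6033 0.004  0.0224]
(455, 390) -0.007 [ 0.62   -0.007   0.0301]
(455, 390) 0.004 [0.6264 0.004  0.024 ]
0.0045 [(399, 475), (445, 466)]
0.0155 [(401, 441), (447, 432)]
0.025 [(402, 411), (448, 403)]
```

Run:
```python
from h import *
np.set_printoptions(precision=4,suppress=True)
for p in((298.8,181.2),(325.2,178.8)):
    o,d=ray('side',*p)
    for y in(-.0025,.0085): print('img1 tips',y,o+d*(y-o[1])/d[1])
# initial image: tips
im=cv2.imread('pics/side0.png')[20:110,80:160]
cv2.imwrite('pics/c5.png',cv2.resize(im,(400,450),interpolation=cv2.INTER_CUBIC))
```

```text
img1 tips -0.0025 [ 0.5743 -0.0025  0.1149]
img1 tips 0.0085 [0.5799 0.0085 0.1102]
img1 tips -0.0025 [ 0.6408 -0.0025  0.1109]
img1 tips 0.0085 [0.6475 0.0085 0.1062]
```

View pics/c5.png

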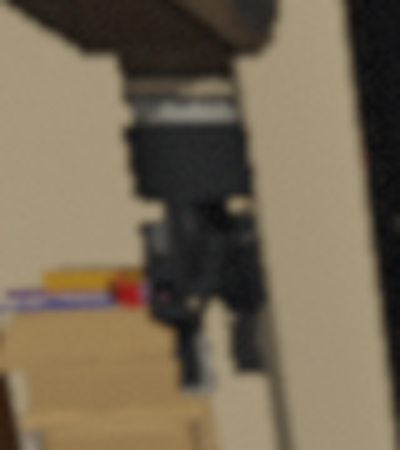

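Both pictures put the true fingertips about 18 mm higher than the reported TCP implies, and maybe 6 mm to +y. So the jaws closed on the spool's crown, and the spool has not moved. I lift, open, shift 4 mm in −y, then go down lower while watching the force.

>>> step_arm(
  motion=[
    {"offset": [0,0,-0.012],"twist": 0},
    {"offset": [-0.002,0,-0.024],"twist": 0},
    {"offset": [-0.004,0,-0.024],"twist": 0},
    {"offset": [-0.004,0,-0.024],"twist": 0},
    {"offset": [-0.004,0,-0.024],"twist": 0},
  ],
)

```text
time: 3.95
eef_pos: [0.6103, 0.0002, 0.0386]
tcp_rot: [0.707, 0.707, -0.0, -0.0]
contact_force: [-0.4, -0.8, 0.2]
opening: 0.174
finger_force: 0.0
```

>>> step_arm(
  motion=[
    {"offset": [0,0,0],"twist": 0},
    {"offset": [0,0,0],"twist": 0},
    {"offset": [0,0,0],"twist": 0},
    {"offset": [0,0,0],"twist": 0},
    {"offset": [0,0,0],"twist": 0},
  ],
  gripper=0.052,
)

```text
time: 4.45
eef_pos: [0.6108, 0.0002, 0.039]
tcp_rot: [0.707, 0.707, -0.0, -0.0]
contact_force: [-0.4, 0.2, -1.0]
opening: 0.603
finger_force: 0.0
```

Run:
```python
from h import *
np.set_printoptions(precision=4,suppress=True)
im=ctrl.read_camera('side');cv2.imwrite('pics/side3.png',im)
cv2.imwrite('pics/c6.png',cv2.resize(im[165:240,260:360],(800,600),interpolation=cv2.INTER_CUBIC))
st=ctrl.get_state();print(st['time'],st['eef_pos'],st['contact_force'],st['opening'],st['finger_force'])
```

```text
4.5 [0.6109 0.0002 0.039 ] [ 0.9845 -0.0616 -0.5482] 0.6088186349667305 0.0
```

View pics/c6.png

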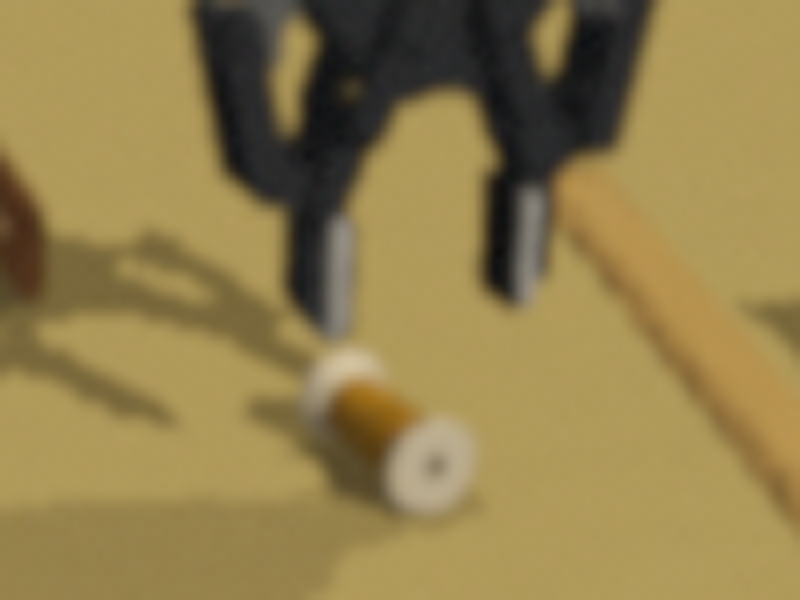

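Run:
```python
from h import *
np.set_printoptions(precision=4,suppress=True)
c=lambda u,v:(260+(u+.5)/8-.5,165+(v+.5)/8-.5)
print('face',onz('side',*c(437,463),.0145),'far', onz('side',*c(345,395),.0145))
for y in(-.011,-.005,0):
    P=[]
    for p in((352,332),(518,305)):
        o,d=ray('side',*c(*p)); P.append(o+d*(y-o[1])/d[1])
    print(y,P,(P[0]+P[1])/2)
```

```text
face [ 0.6081 -0.0193  0.0145] far [0.6041 0.0306 0.0145]
-0.011 [array([ 0.5837, -0.011 ,  0.0566]), array([ 0.6369, -0.011 ,  0.0558])] [ 0.6103 -0.011   0.0562]
-0.005 [array([ 0.5869, -0.005 ,  0.0535]), array([ 0.6406, -0.005 ,  0.0527])] [ 0.6137 -0.005   0.0531]
0 [array([0.5895, 0.    , 0.0509]), array([0.6436, 0.    , 0.0501])] [0.6166 0.     0.0505]
```

The spool has rolled about 5 mm toward −x, with its centre now near (0.606, 0.0055). The tips are at about z = 0.055 with TCP reading 0.039, so only z is biased, and x and y agree. I re-centre and descend by 42 mm.

>>> step_arm(
  motion=[
    {"offset": [0.004,-0.0045,0.01],"twist": -3},
    {"offset": [0.004,-0.0045,0.024],"twist": -3},
    {"offset": [0.004,-0.0045,0.034],"twist": -3},
    {"offset": [0.004,-0.0045,0.039],"twist": -3},
    {"offset": [0.004,-0.0045,0.042],"twist": -3},
    {"offset": [0.004,-0.0045,0.042],"twist": -3},
  ],
)

```text
time: 5.1
eef_pos: [0.6062, 0.0042, -0.0035]
tcp_rot: [0.689, 0.725, -0.0, -0.0]
contact_force: [-0.0, 0.2, -0.7]
opening: 0.608
finger_force: 0.0
```

>>> step_arm(
  motion=[
    {"offset": [0,0,0],"twist": 0},
    {"offset": [0,0,0],"twist": 0},
    {"offset": [0,0,0],"twist": 0},
    {"offset": [0,0,0],"twist": 0},
    {"offset": [0,0,0],"twist": 0},
    {"offset": [0,0,0],"twist": 0},
  ],
  gripper=0.01,
  grip_force=20,
)

```text
time: 5.7
eef_pos: [0.607, 0.0041, -0.0023]
tcp_rot: [0.689, 0.725, 0.0, 0.001]
contact_force: [0.6, -0.1, 2.8]
opening: 0.329
finger_force: 21.9
```

Run:
```python
from h import *
np.set_printoptions(precision=4,suppress=True)
im=ctrl.read_camera('side');cv2.imwrite('pics/side4.png',im)
cv2.imwrite('pics/c7.png',cv2.resize(im[165:240,260:360],(800,600),interpolation=cv2.INTER_CUBIC))
st=ctrl.get_state();print(st['time'],st['eef_pos'],st['contact_force'],st['opening'],st['finger_force'])
```

```text
5.75 [ 0.607   0.0041 -0.0023] [0.3386 0.4257 3.508 ] 0.3319577495395247 21.953464150428772
```

Gripped at 28 mm with 22 N. I lift and carry it above the groove.

>>> step_arm(
  motion=[
    {"offset": [0,0,-0.02],"twist": 0},
    {"offset": [0,0,-0.05],"twist": 0},
    {"offset": [0,0,-0.08],"twist": 0},
    {"offset": [0,0,-0.1],"twist": 0},
    {"offset": [0,0,-0.1],"twist": 0},
  ],
)

```text
time: 6.25
eef_pos: [0.6085, 0.004, 0.1004]
tcp_rot: [0.689, 0.725, 0.002, 0.003]
contact_force: [0.2, 0.3, -0.3]
opening: 0.325
finger_force: 21.8
```

>>> step_arm(
  motion=[
    {"offset": [0.02,-0.01,0],"twist": -7},
    {"offset": [0.04,-0.02,0],"twist": -14},
    {"offset": [0.06,-0.03,0],"twist": -21},
    {"offset": [0.08,-0.04,0],"twist": -28},
    {"offset": [0.1,-0.05,0],"twist": -35},
    {"offset": [0.12,-0.06,0],"twist": -42},
    {"offset": [0.14,-0.07,0],"twist": -49},
    {"offset": [0.16,-0.08,0],"twist": -57},
    {"offset": [0.18,-0.085,0],"twist": -65},
    {"offset": [0.19,-0.085,0],"twist": -73},
    {"offset": [0.19,-0.085,0],"twist": -81},
    {"offset": [0.19,-0.085,0],"twist": -81},
  ],
)

```text
time: 7.45
eef_pos: [0.5102, 0.1897, 0.095]
tcp_rot: [0.052, 0.999, -0.0, -0.002]
contact_force: [-0.4, 0.3, 0.7]
opening: 0.331
finger_force: 21.7
```

>>> step_arm(
  motion=[
    {"offset": [0,0,0.015],"twist": 0},
    {"offset": [0,0,0.03],"twist": 0},
    {"offset": [0,0,0.03],"twist": 0},
  ],
)

```text
time: 7.75
eef_pos: [0.5088, 0.1887, 0.0629]
tcp_rot: [0.053, 0.999, -0.001, -0.004]
contact_force: [-0.5, -0.3, -1.1]
opening: 0.329
finger_force: 21.7
```

Run:
```python
from h import *
np.set_printoptions(precision=4,suppress=True)
im=ctrl.read_camera('side');cv2.imwrite('pics/side5.png',im)
t=ctrl.read_camera('top');cv2.imwrite('pics/top5.png',t)
cv2.imwrite('pics/c8.png',np.hstack([cv2.resize(im[140:215,200:300],(800,600),interpolation=cv2.INTER_CUBIC)]))
st=ctrl.get_state();print(st['time'],st['eef_pos'],st['tcp_rot'],st['contact_force'],st['opening'],st['finger_force'])
```

```text
7.85 [0.5107 0.1891 0.0655] [ 0.0532  0.9986 -0.0003 -0.0014] [ 0.4949  0.5063 -0.2147] 0.3287639187123946 21.72766149044037
```

View pics/c8.png

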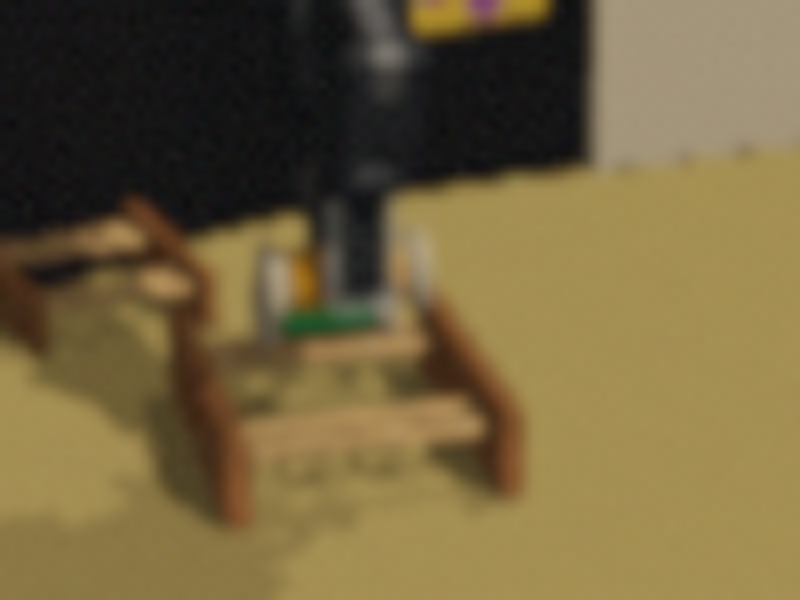

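The spool is held above the rack, with end caps at crop (270,292) and (420,265). I'll compare that with the expected position, and take the top view too.

Run:
```python
from h import *
np.set_printoptions(precision=4,suppress=True)
k=lambda P:tuple(round((a-b)*8) for a,b in zip(proj('side',P),(200,140)))
d=np.array([np.cos(np.radians(-6)),np.sin(np.radians(-6)),0])
C=np.array([.5107,.189,.0822])
print('expected L,C,R',k(C-d*.027),k(C),k(C+d*.027))
S=np.array([.512,.19,.037]); print('seat',k(S-d*.027),k(S),k(S+d*.027), 'rails',[k(S+[0,0,-.015]+s*d*.042+t*np.array([.1,.99,0])*.009) for s in(-1,1) for t in(-1,1)])
c=lambda u,v:(200+(u+.5)/8-.5,140+(v+.5)/8-.5)
for y in(.18,.189,.2):
    for p in((270,292),(420,265)):
        o,dd=ray('side',*c(*p)); print(y,o+dd*(y-o[1])/dd[1])
t=cv2.imread('pics/top5.png');cv2.imwrite('pics/c9.png',cv2.resize(t[165:240,175:275],(800,600),interpolation=cv2.INTER_CUBIC))
```

```text
expected L,C,R (275, 268) (355, 260) (434, 252)
seat (283, 394) (362, 386) (440, 377) rails [(246, 450), (237, 431), (490, 423), (477, 404)]
0.18 [0.4773 0.18   0.08  ]
0.18 [0.529  0.18   0.0821]
0.189 [0.4798 0.189  0.0766]
0.189 [0.5321 0.189  0.0788]
0.2 [0.483  0.2    0.0725]
0.2 [0.5359 0.2    0.0747]
```

View pics/c9.png

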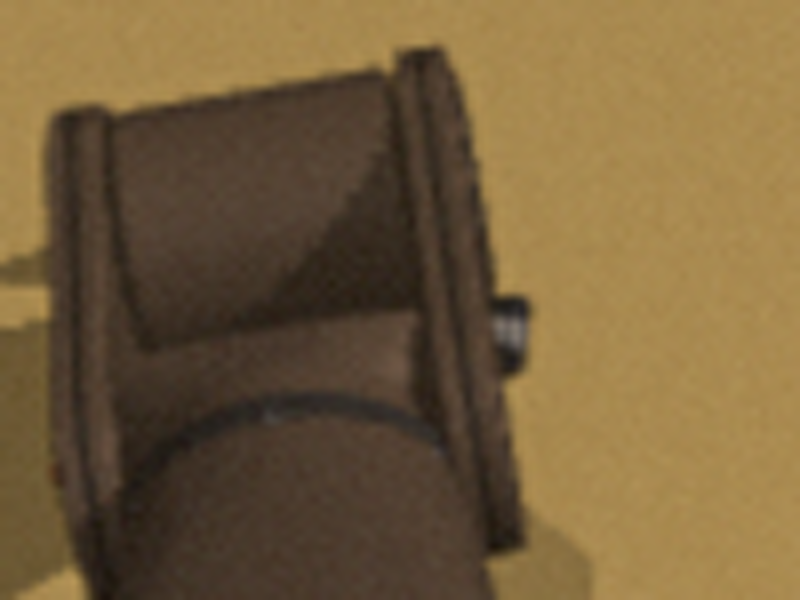

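The arm hides the spool from the top camera. From the side, the spool sits about 5 mm toward −x along the rails. My picture views are used up, so I'll measure by colour masks from here. I shift 5 mm and lower part-way.

>>> step_arm(
  motion=[
    {"offset": [-0.005,0,0.008],"twist": 0},
    {"offset": [-0.005,0,0.018],"twist": 0},
    {"offset": [-0.005,0,0.026],"twist": 0},
    {"offset": [-0.005,0,0.026],"twist": 0},
    {"offset": [-0.005,0,0.026],"twist": 0},
  ],
)

```text
time: 8.35
eef_pos: [0.5163, 0.189, 0.0406]
tcp_rot: [0.053, 0.999, -0.0, -0.0]
contact_force: [-0.4, -0.2, 0.1]
opening: 0.327
finger_force: 21.7
```

```bash
cat > m.py <<'E'
from h import *
np.set_printoptions(precision=4,suppress=True)
def comps(im,x0,x1,y0,y1,lo,hi,mn=3):
    h=cv2.cvtColor(im,cv2.COLOR_BGR2HSV)[y0:y1,x0:x1]
    n,l,st,ce=cv2.connectedComponentsWithStats(cv2.inRange(h,lo,hi))
    return [(st[i][:4]+[x0,y0,0,0],st[i][4],(ce[i]+[x0,y0])) for i in range(1,n) if st[i][4]>=mn]
E
python3 - <<'E'
from m import *
for nm in('side5','now'):
    if nm=='now':
        im=ctrl.read_camera('side');cv2.imwrite('pics/side6.png',im)
    else: im=cv2.imread('pics/side5.png')
    print(nm)
    for n,lo,hi in(('cream',(0,0,110),(180,75,255)),('orange',(5,170,90),(18,255,255)),('green',(50,90,30),(90,255,255))):
        for q in comps(im,222,265,160,205,lo,hi):print(' ',n,*q)
st=ctrl.get_state();print(st['time'],st['eef_pos'],st['contact_force'],st['opening'],st['finger_force'])
for P in((.5107,.189,.0822),(.512,.19,.056),(.512,.19,.037),(.527,.2735,.037)):print(P,np.array(proj('side',P)))
print('green0',comps(cv2.imread('pics/side0.png'),222,265,160,205,(50,90,30),(90,255,255)))
E
```

```text
side5
  cream [252 170   1   6] 6 [252.  172.5]
  cream [233 172   2   7] 13 [233.5385 174.7692]
  cream [247 176   2   4] 7 [247.5714 177.7143]
  orange [238 172   2   5] 5 [238.8 174. ]
  orange [255 181   5   5] 7 [256.8571 183.    ]
  orange [260 187   2   3] 3 [260.3333 188.    ]
  orange [226 190   4   8] 8 [227.375 193.5  ]
  orange [262 191   2   6] 8 [262.375 193.875]
  orange [262 198   2   2] 3 [262.6667 198.3333]
  green [236 179  10   3] 15 [239.8667 179.9333]
now
  cream [236 179   2   7] 13 [236.5385 181.7692]
  cream [255 179   1   5] 5 [255. 181.]
  cream [245 184   7   3] 10 [248.2 185.3]
  orange [241 180   2   5] 6 [241.8333 181.6667]
  orange [262 197   2   2] 3 [262.3333 197.6667]
  orange [228 200   2   4] 6 [228.5    201.3333]
  green [236 175   6   4] 16 [238.75   176.3125]
8.4 [0.5167 0.1891 0.0411] [-0.3373  0.2277  0.1479] 0.33070956192731343 21.728114783763885
(0.5107, 0.189, 0.0822) [244.4055 172.5293]
(0.512, 0.19, 0.056) [245.0568 181.6006]
(0.512, 0.19, 0.037) [245.2736 188.1895]
(0.527, 0.2735, 0.037) [241.0558 177.6362]
green0 [(array([236, 175,  11,   6]), np.int32(60), array([240.95, 177.65]))]
```

The green spool projects to within 0.1 px, so the side camera is consistent. The held spool at (245.8,181.4) matches the expected (245, 181), leaving about 20 mm to descend. I go down 17 mm, then in small steps watching the force.

>>> step_arm(
  motion=[
    {"offset": [0,0.001,0.008],"twist": 0},
    {"offset": [0,0.001,0.014],"twist": 0},
    {"offset": [0,0.001,0.017],"twist": 0},
    {"offset": [0,0.001,0.017],"twist": 0},
    {"offset": [0,0.001,0.017],"twist": 0},
  ],
)

```text
time: 8.9
eef_pos: [0.5167, 0.19, 0.0239]
tcp_rot: [0.053, 0.999, -0.0, -0.0]
contact_force: [0.3, 0.5, -0.8]
opening: 0.331
finger_force: 21.7
```

>>> step_arm(
  motion=[
    {"offset": [0,0,0.001],"twist": 0},
    {"offset": [0,0,0.002],"twist": 0},
    {"offset": [0,0,0.002],"twist": 0},
    {"offset": [0,0,0.002],"twist": 0},
  ],
)

```text
time: 9.3
eef_pos: [0.5168, 0.19, 0.0221]
tcp_rot: [0.053, 0.999, 0.0, 0.0]
contact_force: [0.1, 0.5, 0.9]
opening: 0.329
finger_force: 21.7
```

>>> step_arm(
  motion=[
    {"offset": [0,0,0.001],"twist": 0},
    {"offset": [0,0,0.0015],"twist": 0},
    {"offset": [0,0,0.0015],"twist": 0},
  ],
)

```text
time: 9.6
eef_pos: [0.5171, 0.1902, 0.0212]
tcp_rot: [0.053, 0.999, 0.0, 0.0]
contact_force: [-1.1, -0.3, 4.7]
opening: 0.33
finger_force: 22.2
```

Run:
```python
from m import *
F=[]
for i in range(3):
    im=ctrl.read_camera('side');F.append(ctrl.get_state()['contact_force'])
cv2.imwrite('pics/side7.png',im)
for n,lo,hi in(('cream',(0,0,110),(180,75,255)),('orange',(5,170,90),(18,255,255)),('green',(50,90,30),(90,255,255))):
    for q in comps(im,222,265,165,205,lo,hi):print(' ',n,*q)
print(np.array(F),ctrl.get_state()['eef_pos'])
```

```text
cream [252 181   1   3] 3 [252. 182.]
  cream [254 183   3   6] 11 [255.2727 185.6364]
  cream [236 186   3   7] 14 [236.9286 188.7857]
  cream [251 190   2   2] 3 [251.6667 190.6667]
  orange [240 186   3   2] 5 [241.  186.4]
  orange [241 190   2   3] 5 [241.6 191.2]
  orange [262 192   2   8] 9 [262.3333 195.1111]
  orange [228 198   2   3] 3 [228.3333 199.    ]
  green [236 174   7   7] 36 [238.8889 177.6111]
[[-1.1068 -0.7423  5.0462]
 [-1.8489  0.8902  4.6022]
 [-1.9678  0.2879  4.6799]] [0.5171 0.1902 0.0212]
```

Contact came at the predicted height with 4.7 N vertical and almost no sideways force, so it is seated. I press slightly more, then open the fingers.

>>> step_arm(
  motion=[
    {"offset": [0,0,0.0005],"twist": 0},
    {"offset": [0,0,0.0005],"twist": 0},
    {"offset": [0,0,0.0005],"twist": 0},
    {"offset": [0,0,0.0005],"twist": 0},
  ],
)

```text
time: 10.15
eef_pos: [0.5172, 0.1903, 0.021]
tcp_rot: [0.053, 0.999, 0.0, 0.0]
contact_force: [-1.7, 1.1, 6.8]
opening: 0.329
finger_force: 22.4
```

>>> step_arm(
  motion=[
    {"offset": [0,0,0],"twist": 0},
    {"offset": [0,0,0],"twist": 0},
    {"offset": [0,0,0],"twist": 0},
    {"offset": [0,0,0],"twist": 0},
    {"offset": [0,0,0],"twist": 0},
  ],
  gripper=0.05,
)

```text
time: 10.65
eef_pos: [0.5166, 0.19, 0.0197]
tcp_rot: [0.053, 0.999, -0.0, -0.0]
contact_force: [-0.7, 0.0, 0.0]
opening: 0.582
finger_force: 0.0
```

Run:
```python
from m import *
im=ctrl.read_camera('side')
for n,lo,hi in(('cream',(0,0,110),(180,75,255)),('orange',(5,170,90),(18,255,255))):
    for q in comps(im,222,265,165,205,lo,hi):print(' ',n,*q)
st=ctrl.get_state();print(st['time'],st['eef_pos'],st['contact_force'],st['opening'],st['finger_force'])
```

```text
cream [252 183   5  10] 28 [254.0357 187.0714]
  cream [236 188   3   5] 9 [237.2222 190.    ]
  orange [241 186   3   5] 11 [242.1818 188.1818]
  orange [259 186   5   7] 7 [261.1429 189.    ]
  orange [262 195   2   5] 7 [262.4286 196.5714]
  orange [228 201   1   3] 3 [228. 202.]
10.7 [0.5166 0.19   0.0198] [ 0.5866  0.6622 -0.0612] 0.5857230589754016 0.0
```

>>> step_arm(
  motion=[
    {"offset": [0,0,-0.005],"twist": 0},
    {"offset": [0,0,-0.015],"twist": 0},
    {"offset": [0,0,-0.03],"twist": 0},
    {"offset": [0,0,-0.06],"twist": 0},
    {"offset": [0,0,-0.1],"twist": 0},
    {"offset": [0,0,-0.15],"twist": 0},
    {"offset": [0,0,-0.18],"twist": 0},
    {"offset": [0,0,-0.18],"twist": 0},
  ],
)

```text
time: 11.5
eef_pos: [0.5205, 0.1908, 0.2086]
tcp_rot: [0.052, 0.999, 0.002, 0.007]
contact_force: [0.8, -0.2, 0.1]
opening: 0.586
finger_force: 0.0
```

>>> step_arm(
  motion=[
    {"offset": [-0.01,-0.045,0],"twist": 0},
    {"offset": [-0.02,-0.09,0],"twist": 0},
    {"offset": [-0.03,-0.135,0],"twist": 0},
    {"offset": [-0.04,-0.18,0],"twist": 0},
    {"offset": [-0.05,-0.225,0],"twist": 0},
    {"offset": [-0.06,-0.27,0],"twist": 0},
    {"offset": [-0.06,-0.285,0],"twist": 0},
    {"offset": [-0.06,-0.285,0],"twist": 0},
    {"offset": [-0.06,-0.285,0],"twist": 0},
  ],
)

```text
time: 12.4
eef_pos: [0.546, -0.0988, 0.1998]
tcp_rot: [0.053, 0.999, 0.0, -0.0]
contact_force: [-0.4, 0.2, 0.6]
opening: 0.585
finger_force: 0.0
```

Run:
```python
from m import *
t=ctrl.read_camera('top');s=ctrl.read_camera('side');cv2.imwrite('pics/top9.png',t)
for nm,im,o,b in(('top',t,cv2.imread('pics/top0.png'),(180,240,185,240)),('side',s,cv2.imread('pics/side0.png'),(222,265,165,205))):
    for n,lo,hi in(('cream',(0,0,100),(180,85,255)),('orange',(5,165,90),(19,255,255)),('green',(50,90,30),(90,255,255))):
        for q in comps(im,*b,lo,hi,4):print(nm,n,*q)
    print(nm,'green before',comps(o,*b,(50,90,30),(90,255,255)))
    if nm=='top':
        red=lambda i:comps(i,350,378,210,235,(0,0,110),(180,70,255));print('red',red(o),red(im))
d=np.array([.9945,-.1045,0]);S=np.array([.512,.19,.037])
for n in('top','side'):print(n,[np.array(proj(n,S+k*d)) for k in(-.026,0,.026)])
print(ctrl.get_state()['eef_pos'],ctrl.get_state()['time'])
```

```text
top cream [190 199   7   3] 14 [193.2143 199.7143]
top cream [218 201   6   2] 8 [220.5  201.75]
top cream [187 212   8   4] 18 [190.5    213.7222]
top cream [215 217   7   3] 14 [218.2143 218.0714]
top orange [187 192   9   3] 14 [190.5714 193.2857]
top orange [197 193   4   3] 10 [198.8 194. ]
top orange [202 194  28   5] 51 [215.9216 195.5882]
top orange [216 204   8  13] 81 [219.284  209.8642]
top orange [184 223  12   3] 20 [189.6 224.1]
top green [188 201   7  12] 64 [191.2656 206.4844]
top green before [(array([188, 201,   7,  12]), np.int32(64), array([191.2812, 206.375 ]))]
red [] []
side cream [246 174   4   7] 19 [247.5789 176.7368]
side cream [232 175   4   8] 26 [233.3462 178.4615]
side cream [254 183   3   8] 17 [255.1765 186.0588]
side cream [236 185   3   8] 21 [236.9524 188.619 ]
side orange [222 178   4   5] 11 [222.9091 179.2727]
side orange [253 177   3   4] 6 [254.  178.5]
side orange [258 184   6  17] 30 [261.6 192.6]
side orange [240 185   5   1] 5 [242. 185.]
side orange [240 188  13   5] 26 [245.9231 190.6154]
side green [236 175  11   6] 60 [240.95 177.65]
side green before [(array([236, 175,  11,   6]), np.int32(60), array([240.95, 177.65]))]
top [array([218.4661, 220.1395]), array([219.4543, 211.4658]), array([220.4331, 202.8684])]
side [array([235.8043, 189.2334]), array([245.2736, 188.1895]), array([254.6283, 187.1582])]
[ 0.5462 -0.098   0.1999] 12.5
```

The yellow spool sits in the groove: caps at top (220.5,201.8) and (218.2,218.1) match the seat prediction within about 1–2 px in both views. The green spool has not moved, and the arm never went near the red one.

```bash
python3 -c "
from plant import ctrl
print(ctrl.sign_off())"
```

```text
the job is handed in; nothing more can be done
None
```

The yellow spool lies lengthwise in the empty groove next to green, settled on both rails before release; green has not moved, the arm never went near red, and I signed off at 12.5 s (the first grasp slipped and rolled the spool about 5 mm before the second held).

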